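# Bring the opening to the knob bay and put the knob away

## Task

A brass cabinet knob was left on the bench and belongs in the hardware box, in the bay that holds the other brass knobs. Move the box's clear covers one after another along their grooves into the open space - each has to be raised a few millimetres out of its seat by its pull and must drop home in the next seat - until that whole bay lies open; then put the knob down in it with the others. Do not disturb the glue bottle or the screw tin.

Things in the scene. Friction and masses are not known exactly. Their poses are not given: they have to be found in the camera images.
- hardware_box: wooden box fixed to the bench, 152 mm (its x) by 359 mm (its y), 57 mm high; origin at the centre of its underside, on the bench; x points away from the robot (yaw within 0.2 rad), y left, z up. Four bays in a row, centred at y = +127.5, +42.5, -42.5, -127.5 mm, each 120 (x) by 77 mm (y) inside. Three clear covers sit over the three left bays; the right-most starts open.
- cover_run (a point): box centre, 45 mm up: the upper faces of seated covers. Covers move along the box's y, held in grooves under aluminium rails; they cannot come out or pass one another. Round steel rods between the bays stand 3 mm above the ledges and bound 80 mm seats. A cover must rise 3 to 8.5 mm (6 is best; the rails stop it at 8.5) to cross a rod and drops home within 3 mm of a bay's centre; play in x 1.5 mm.
- cover_a_pull (a point): centre of the wooden pull, half-way up it (57 mm above the bench, seated), on the left-most of the three clear covers as seen from the robot at the start; axes as the box's. All three are alike: pull 52 mm (x) by 14 mm (y, pinch it here) by 24 mm high, top 69 mm above the bench; clear plate 133 mm (x) by 74 mm (y) by 5 mm, the pull in its middle; about 70 g.
- cover_b_pull (a point): centre of the wooden pull, half-way up it (57 mm above the bench, seated), on the middle of the three clear covers as seen from the robot at the start; axes as the box's.
- cover_c_pull (a point): centre of the wooden pull, half-way up it (57 mm above the bench, seated), on the right-most of the three clear covers as seen from the robot at the start; axes as the box's.
- knob_bay (a point): centre of the bay that holds the other brass knobs, on its green felt, 7.5 mm above the bench; axes as the box's. It is one of the two left bays and starts covered. Two knobs like the loose one stand fixed at its far side, at x = +41 mm, y = +18 and -18 mm from here; from x = -60 to +25 mm it is empty. From the felt to the rails' top: 49.5 mm.
- brass_knob_centre (a point): loose brass cabinet knob standing on its round foot on the bench, 30 mm high, 50 to 80 g; foot 24 mm across, head 31 mm across between 17 and 23 mm above the underside, domed top. This point lies on its axis, half-way up, 15 mm above its underside; z is the axis.
- screw_tin: open round tin of screws, 74 mm across and 34 mm high, a bystander left of the box; origin at the centre of its underside
- glue_bottle: yellow glue bottle, 63 mm across and 188 mm high, a bystander behind the box; origin at the centre of its underside
Things that resemble listed ones, but are neither listed nor needed, are in the scene too. Of the things that look like the part that bears brass_knob_centre, take the one that is farthest from the robot's base at the start.

How it is judged:
By the outcome, as a careful person would: the job done as asked, in the order asked, and still so for the second after the job is handed in, with the robot touching nothing.
It also fails if it takes over 67 s, if anything falls off the work surface, if the arm or the gripper's body presses on something with over 40 N, if the wrist force passes 120 N, or if a joint passes its speed limit or range.

## Robot

A 6-joint arm with a two-finger parallel gripper is mounted at the origin on a cart in front of the work surface, level with it; the furniture and walls round the work are solid. World frame = base frame: x ahead of the robot, y to its left, z up, the work surface at z = 0. Lengths are in mm, angles in rad, forces in N, time in s.
With the tool pointing down it reaches from about 400 to 925 mm from the base axis. Payload 12.5 kg.
Tool frame: the origin (TCP) lies where the fingers leave the gripper's body, on its centre line; the fingertips stand 78 mm ahead of it and the grasp point (between the pads) lies 59 mm ahead of it; z points along the fingers, y is the direction in which the jaws open and shut (so a half turn about z gives the same grasp; the last joint's range is limited). The gripper opens to 95 mm and grips with 3 to 60 N. Pads are 20 mm wide; open, the fingers measure 119 mm over their backs; the gripper's body (75 mm by 180 mm) begins 59 mm behind the grasp point.
Start: joints at [1.181, 0.491, 1.559, -0, 1.092, -0.106], TCP at [174.983, 600.016, 292.261] pointing down, gripper open.
Joint ranges: [-3.1, 3.1], [-0.84, 2.19], [0.05, 2.79], [-1.13, 4.28], [0.06, 2.93], [-2.69, 2.69]. Speed limits (rad/s): [2.22, 2.22, 2.79, 3.14, 3.14, 3.14].

## Interface

Orientations are given as [roll, pitch, yaw] about the fixed x, y, z axes, in that order (R = Rz(yaw) Ry(pitch) Rx(roll)).
In Python, from cell import env, viewer, ticket, search_frame gives the robot as it stands.
- The arm moves only by the shell command python3 -m inch 'ROWS'. ROWS is a JSON object of lists of equal length, an entry for each row: "hand": the opening, from 0 (shut) to 1 (fully open); "delta_pos": the shift along the tool's x, y, z in cm, a list of three; "turn": the turn about the tool's z in rad. A call has 1 to 20 rows; each row shifts and turns the commanded pose from where the row before left it, along the tool's axes as they then stand; what a row does not reach is not made up. A row lasts 1/10 s, in which the tool goes at most 50 mm and 8.59 degrees, less where a joint would pass 70% of its speed; a pose out of reach is approached as far as the arm can. A call is refused whole if a number of a shift passes 5 or a number of a turn 0.15, either way. A call with a gripper value outside its range is refused whole. The fingers move at their own pace and stop on an object; the grip force is fixed at half the most. Time passes only in rows, so rows that do not move let the fingers close. It gives the time, the measured TCP pose, the force and the opening at its end, in the units of the state.
- env.state(): the state, without advancing time (a new reading comes with each control period).
- viewer.read_camera(name): name is "scene" or "top" or "wrist"; returns (picture, depth): 384x512x3 uint8, blue, green, red; 384x512 float32, mm along the optical axis (not along the pixel's ray), 0 where there is no reading.
- viewer.get_calibration(name): a dict with "fx", "fy", "cx", "cy" (pixels), "T" (4x4, takes a point from camera to world coordinates). Camera axes: x right, y down, z forward; pixel columns grow to the right and rows downward; lengths in mm; the calibration is good to about 2 mm. A picture is of the moment at which its call begins: read the wrist's pose just before it. get_calibration takes no time and is no camera call; for the wrist camera it gives the pose at the moment of the call.
- ticket.job_done(): hands the job in, once; it reports no verdict.
Trained networks look in the newest picture that a camera, given by its name, has taken for a name from the list of things; names that differ only in an ending like _2 or _b are one class to them, and where a whole thing is asked for, a point or a joint stands for the part that bears it (a point fixed in the world has none). Each returns a list of dicts, best first, with "p" (0 to 1); they miss things now and then, are a little off and sometimes report something else, mostly with a low value. They report only what shows in the picture. A call takes as long as a camera call. They do not tell look-alikes from the thing itself.
- search_frame(camera, label): "centre" ([column, row] in pixels, amid what is visible of it).
The state is a dict: "t": time; "joints": joint angles; "qvel": joint speeds; "tau": joint torques, N m; "eef_pos": TCP position; "tcp_rot": TCP orientation; "ft_force": force on the tool from outside, world axes, zero at the start; "moment": the same for the moment, N m; "opening": opening from 0.0 (shut) to 1.0 (fully open).
Only numpy, scipy, OpenCV 4.12 (cv2) and the standard library are available. Lean on these libraries where they do the work, as an engineer would, in place of code of your own. Each camera call takes 0.05 s, during which the arm holds its last target.

## Working session

There is one attempt and no reset: what is moved stays moved. The work goes in short steps, Python scripts to look and compute and a shell command to move; the robot and the scene stay as the last step left them, time stands still between calls to the robot, and variables do not carry over. Pictures are saved under pics/ and viewed, and the job is handed in when it is done.

```bash
ls; mkdir -p pics; cat > h.py <<'E'
import numpy as np, cv2
from cell import env, viewer, ticket, search_frame
def grab(cam,name):
    T=viewer.get_calibration(cam); im,d=viewer.read_camera(cam)
    cv2.imwrite(f'pics/{name}.png',im); np.savez(f'pics/{name}.npz',im=im,d=d,T=T['T'],k=[T['fx'],T['fy'],T['cx'],T['cy']])
    return im,d,T
def load(name):
    z=np.load(f'pics/{name}.npz'); return z['im'],z['d'],z['T'],z['k']
def pt(name,u,v,z=None):
    im,d,T,k=load(name)
    r=np.array([(u-k[2])/k[0],(v-k[3])/k[1],1.0])
    if z is None: 
        return (T@np.append(r*d[int(round(v)),int(round(u))],1))[:3]
    w=T[:3,:3]@r; o=T[:3,3]; return o+w*(z-o[2])/w[2]
E
python3 - <<'E'
from h import *
print(env.state())
for c in ['scene','top','wrist']:
    grab(c,c+'0'); print(c,viewer.get_calibration(c))
    if c!='wrist':
        for l in ['hardware_box','brass_knob_centre','cover_a_pull','knob_bay','screw_tin','glue_bottle']:
            print(l,[(x['centre'],round(x['p'],2)) for x in search_frame(c,l)])
E
```

```text
pics
{'t': 0.0, 'joints': array([ 1.18140496e+00,  4.91581870e-01,  1.55948691e+00, -1.88440035e-05,
        1.09167467e+00, -1.05616937e-01]), 'qvel': array([-0.00143348, -0.00167437, -0.00154782,  0.00076783, -0.00100872,
        0.00064655]), 'tau': array([-3.46755460e-04, -6.12647867e+01, -2.58171916e+01,  6.91719772e-02,
        4.83671436e-02, -1.66680134e-04]), 'eef_pos': array([174.91593404, 599.85058626, 291.63493341]), 'tcp_rot': array([-3.14044651e+00, -1.04698931e-04,  2.85782686e+00]), 'ft_force': array([ 0.53301863, -0.62518795, -0.13542946]), 'moment': array([-0.01951408,  0.00922788, -0.00862313]), 'opening': 0.9973991454942345}
scene {'fx': 364.77396111121806, 'fy': 364.77396111121806, 'cx': 256.7822450176266, 'cy': 196.11793236945178, 'T': array([[ 7.20947164e-01, -2.64849867e-01,  6.40382491e-01,
        -6.02524225e+01],
       [-6.92920008e-01, -2.88643428e-01,  6.60716910e-01,
        -6.86035903e+02],
       [ 9.85141146e-03, -9.20075823e-01, -3.91616433e-01,
         4.76007884e+02],
       [ 0.00000000e+00,  0.00000000e+00,  0.00000000e+00,
         1.0000000
[... 672 characters left out ...]
0.00000000e+00,
         1.00000000e+00]])}
hardware_box [([253.8, 217.2], 0.68)]
brass_knob_centre []
cover_a_pull [([214.3, 221.7], 0.89)]
knob_bay [([152.6, 194.1], 0.2)]
screw_tin [([153.3, 192.7], 0.69)]
glue_bottle [([290.5, 147.8], 0.61)]
wrist {'fx': 282.2837134440321, 'fy': 282.2837134440321, 'cx': 254.9894653510559, 'cy': 193.75035473943228, 'T': array([[ 2.78990534e-01,  9.31149654e-01,  2.34786293e-01,
         1.09242733e+02],
       [ 9.60293782e-01, -2.70616835e-01, -6.78408539e-02,
         6.19911205e+02],
       [ 3.67135769e-04,  2.44390773e-01, -9.69676758e-01,
         3.83980839e+02],
       [ 0.00000000e+00,  0.00000000e+00,  0.00000000e+00,
         1.00000000e+00]])}
```

View pics/scene0.png

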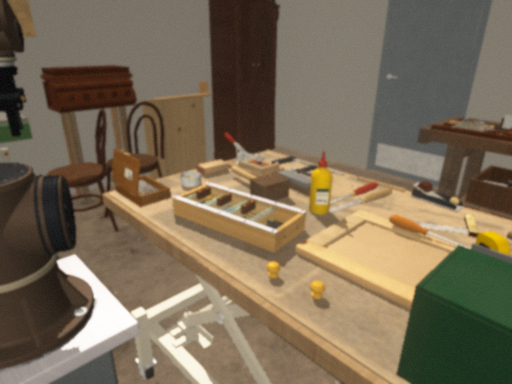

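View pics/top0.png

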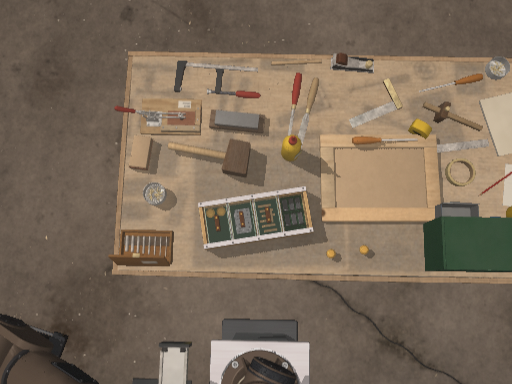

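```bash
python3 - <<'E'
from h import *
im,*_=load('top0'); cv2.imwrite('pics/topcrop.png',cv2.resize(im[140:300,130:380],None,fx=3.2,fy=3.2,interpolation=cv2.INTER_CUBIC)[:600])
im,*_=load('scene0'); cv2.imwrite('pics/scenecrop.png',cv2.resize(im[150:330,150:390],None,fx=3.3,fy=3.3,interpolation=cv2.INTER_CUBIC))
E
```

```text
(no output)
```

View pics/topcrop.png

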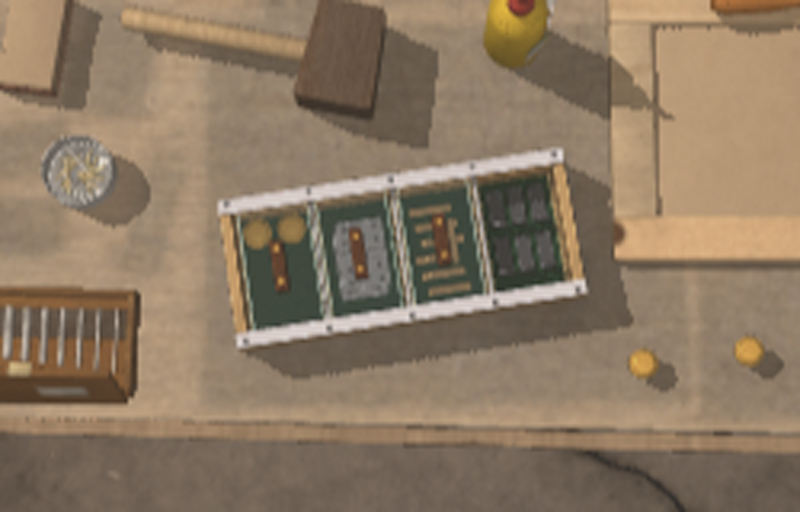

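View pics/scenecrop.png

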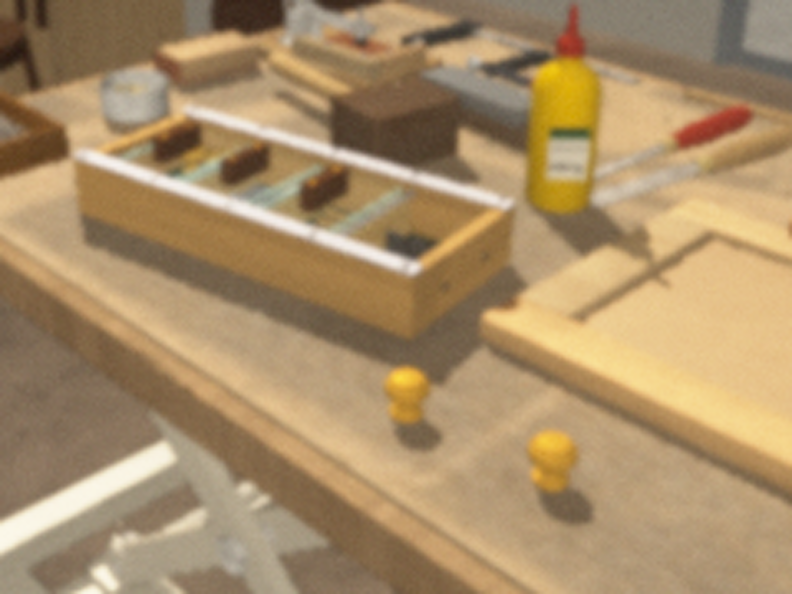

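The top view shows two loose knobs at about (331,254) and (364,250). The box's leftmost bay, at about (214,215), shows two brass discs on its far side, so that is the knob bay. All three covers therefore have to move right by one seat. Next I measure.

```bash
python3 - <<'E'
from h import *
def c2f(x,y): return 130+x/3.2,140+y/3.2
# rail screws far/near (z~57)
far=[(225,206),(308,190),(391,180),(475,166),(557,154)]
near=[(242,342),(330,328),(413,316),(495,302),(580,287)]
F=np.array([pt('top0',*c2f(*p),z=57) for p in far]);N=np.array([pt('top0',*c2f(*p),z=57) for p in near])
print(F.round(1));print(N.round(1)); c=(F.mean(0)+N.mean(0))/2; 
for A in (F,N):
    d=A[0]-A[-1]; print('yaw',np.arctan2(-d[0],d[1]),np.linalg.norm(d))
print('centre',c)
for p in [(280,268),(357,253),(440,240)]: print('pull',pt('top0',*c2f(*p),z=69).round(1))
for p in [(642,363),(749,352)]:
    q=pt('top0',*c2f(*p),z=25); print('knob',q.round(1),np.hypot(*q[:2]))
for p in [(316,291),(272.4,270)]:
    q=pt('scene0',*p,z=20); print('knob scene',q.round(1),np.hypot(*q[:2]))
print('tin',pt('top0',153.3,192.7,z=30),'glue',pt('top0',290,150,z=100))
# depth check
for p in [(642,363),(749,352),(700,430),(280,268),(357,253),(440,240),(391,180),(413,316),(520,230)]: print(p,pt('top0',*c2f(*p)).round(1))
E
```

```text
[[ 583.1  207.    57. ]
 [ 601.4  122.5   57. ]
 [ 613.4   37.5   57. ]
 [ 629.7  -48.5   57. ]
 [ 643.9 -132.8   57. ]]
[[ 444.5  184.1   57. ]
 [ 460.4   95.8   57. ]
 [ 474.1   12.3   57. ]
 [ 489.9  -70.5   57. ]
 [ 506.8 -156.5   57. ]]
yaw 0.1771448504633881 345.2127485060887
yaw 0.1808761681311411 346.262719716128
centre [544.7365497   25.09038702  57.        ]
pull [518.8 147.4  69. ]
pull [535.6  70.1  69. ]
pull [550.5 -13.6  69. ]
knob [ 433.6 -223.3   25. ] 487.68060484432647
knob [ 446.9 -333.1   25. ] 557.4234645670796
knob scene [ 438.6 -343.2   20. ] 556.9526716349098
knob scene [ 427.4 -233.9   20. ] 487.22381407677346
tin [624.15176565 369.43583391  30.        ] glue [760.92240754 -82.947717   100.        ]
(642, 363) [ 433.2 -222.7   29.5]
(749, 352) [ 446.6 -332.2   29.5]
(700, 430) [ 392.5 -441.9 -870.6]
(280, 268) [519.2 147.7  65.7]
(357, 253) [535.6  70.1  68.9]
(440, 240) [550.6 -13.6  68. ]
(391, 180) [612.9  37.5  60. ]
(413, 316) [474.4  12.3  54. ]
(520, 230) [570.9 -98.2  12.4]
```

View pics/wrist0.png

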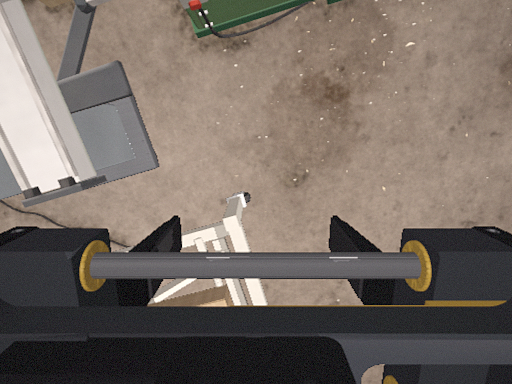

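```bash
python3 -m inch '{"hand":[1,1,1,1,1,1,1,1,1,1,1,1,1,1,1,1,1,1,1,1],"delta_pos":[[0,0,0],[0,0,0],[0,0,0],[0,0,0],[-2.3,-4.31,0],[-2.3,-4.31,0],[-2.3,-4.31,0],[-2.3,-4.31,0],[-2.3,-4.31,0],[-2.3,-4.31,0],[-2.3,-4.31,0],[-2.3,-4.31,0],[-2.3,-4.31,0],[-2.3,-4.31,0],[-2.3,-4.31,0],[-2.3,-4.31,0],[-2.3,-4.31,0],[-2.3,-4.31,0],[-2.3,-4.31,0],[0,0,0]],"turn":[-0.116,-0.116,-0.116,-0.115,0,0,0,0,0,0,0,0,0,0,0,0,0,0,0,0]}'
python3 - <<'E'
from h import *
grab('wrist','w1'); print(env.state()['eef_pos'],env.state()['tcp_rot'],env.state()['t'])
im,*_=load('w1'); cv2.imwrite('pics/w1c.png',cv2.resize(im[0:270],None,fx=1.56,fy=1.56,interpolation=cv2.INTER_CUBIC))
E
```

```text
t: 2.75
eef_pos: [632.3, 20.9, 291.6]
tcp_rot: [-3.141, 0.001, -2.967]
ft_force: [-0.5, 0.1, 0.1]
opening: 0.996
[630.69918161  23.05302593 291.50300202] [ 3.14146728e+00 -3.80435434e-04 -2.96570487e+00] 2.8
```

View pics/w1c.png

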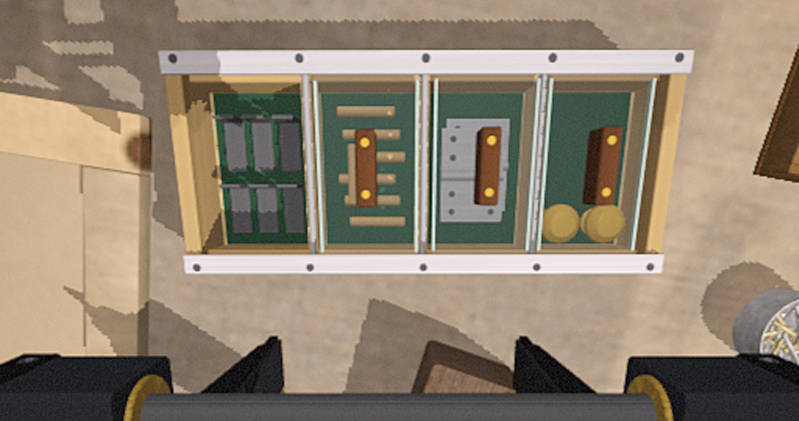

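The box and its three pulls show clearly. The leftmost bay, at right in this picture, holds the two brass knobs at (560,223) and (603,223) in the crop. Now I refine the geometry.

```bash
python3 - <<'E'
from h import *
s=1.56
near=[(680,58),(552,58),(426,58),(299,58),(172,58)]
far=[(650,267),(537,267),(423,267),(310,268),(197,268)]
N=np.array([pt('w1',a/s,b/s,z=57) for a,b in near]);F=np.array([pt('w1',a/s,b/s,z=57) for a,b in far])
for A in(F,N):
    d=A[0]-A[-1]; print('yaw',np.arctan2(-d[0],d[1]),np.linalg.norm(d))
x=F.mean(0)-N.mean(0); print('yaw from x',np.arctan2(x[1],x[0]),np.linalg.norm(x))
c=(F.mean(0)+N.mean(0))/2; print('c',c)
y=0.178
yd=np.array([-np.sin(y),np.cos(y)])
for o in (127.5,42.5,-42.5,-127.5): print('bay',c[:2]+yd*o)
for n,p,q in [('a',(612,141),(604,194)),('b',(489,143),(489,192)),('c',(365,142),(365,201))]:
    P=pt('w1',p[0]/s,p[1]/s,z=69);Q=pt('w1',q[0]/s,q[1]/s,z=69); d=Q-P
    print(n,(P+Q)/2,np.arctan2(d[1],d[0]),np.linalg.norm(d),pt('w1',p[0]/s,p[1]/s)[2])
E
```

```text
yaw 0.1783602832013816 339.3634631805354
yaw 0.17599998805325276 340.3983112236168
yaw from x 0.17881333213585845 141.89828516121403
c [546.36280056  25.64927886  57.        ]
bay [523.78745557 151.13475132]
bay [538.83768556  67.47776968]
bay [553.88791555 -16.17921196]
bay [568.93814554 -99.83619361]
a [524.66491899 148.37424714  69.        ] 0.1355572328830882 34.694553310255635 69.07697121935485
b [538.86263625  68.36606002  69.        ] 0.22684864641058788 32.09266414622979 69.02304578224891
c [556.38667666 -14.61835595  69.        ] 0.1578151145044838 38.77011065614879 69.51360322228288
```

```bash
python3 -m inch '{"hand":[0.5,0.5,0.5,0.5,0.5,0.5],"delta_pos":[[2.05,-0.61,3.3],[2.05,-0.61,3.3],[2.05,-0.62,3.3],[2.05,-0.62,3.3],[0,0,0],[0,0,0]],"turn":[-0.002,0,0,0,0,0]}'
python3 - <<'E'
from h import *
im,d,T=grab('wrist','w2'); s=env.state(); print(s['eef_pos'],s['tcp_rot'],s['t'],s['opening'])
E
```

```text
t: 3.4
eef_pos: [553.6, -12.9, 160.8]
tcp_rot: [3.141, 0.0, -2.96]
ft_force: [1.0, 0.3, 1.3]
opening: 0.554
[554.351252   -12.88441432 161.45271701] [-3.14118806e+00  1.84404163e-03 -2.95981757e+00] 3.45 0.5275644684025282
```

View pics/w2.png

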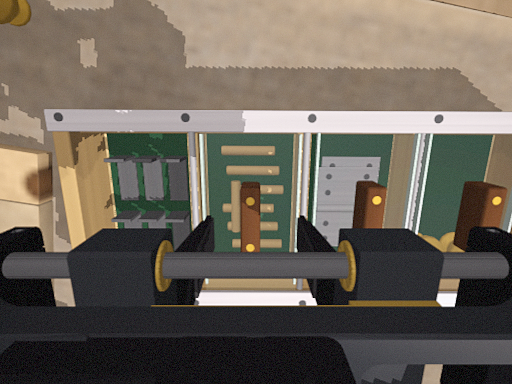

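```bash
python3 - <<'E'
from h import *
P=pt('w2',250,201,z=69);Q=pt('w2',250,248,z=69);print((P+Q)/2, pt('w2',250,201))
s=[(58.5,118),(185.5,118),(312,118),(439,118)]
A=np.array([pt('w2',*p,z=57) for p in s]);print(A.round(1));d=A[-1]-A[0];print(np.arctan2(-d[0],d[1]),np.linalg.norm(d)/3); s=env.state();print(s['eef_pos'],s['tcp_rot'])
E
python3 -m inch '{"hand":[0.4,0.4,0.4,0.4,0.4],"delta_pos":[[0,-0.1,1.2],[0,-0.1,1.2],[0,0,0.9],[0,0,0.1],[0,0,0]],"turn":[0.001,0.001,0,0,0]}'
```

```text
[554.28254278 -15.37977566  69.        ] [537.25494649 -18.44044954  69.40653963]
[[ 507.2 -154.2   57. ]
 [ 491.8  -70.7   57. ]
 [ 476.5   12.5   57. ]
 [ 461.    96.1   57. ]]
0.18256863750737326 84.84153785416959
[554.351252   -12.88441432 161.45271701] [-3.14118806e+00  1.84404163e-03 -2.95981757e+00]
t: 3.95
eef_pos: [553.8, -15.5, 125.8]
tcp_rot: [3.141, -0.001, -2.962]
ft_force: [0.7, -0.6, 1.1]
opening: 0.397
```

```bash
python3 -m inch '{"hand":[0,0,0,0,0,0,0],"delta_pos":[[0,0,0],[0,0,0],[0,0,0],[0,0,0],[0,0,0],[0,0,0],[0,0,0]],"turn":[0,0,0,0,0,0,0]}'; python3 -c "
from h import *
s=env.state();print(s['eef_pos'],s['tcp_rot'],s['opening'])"
```

```text
t: 4.65
eef_pos: [553.9, -15.6, 126.5]
tcp_rot: [-3.142, 0.0, -2.962]
ft_force: [-1.7, 0.5, 4.7]
opening: 0.145
[553.91584343 -15.5561383  126.50008216] [-3.14150559e+00  4.75652599e-04 -2.96241085e+00] 0.14538988380888584
```

```bash
python3 -m inch '{"hand":[0,0,0,0],"delta_pos":[[0,0,-0.2],[0,0,-0.2],[0,0,-0.2],[0,0,0]],"turn":[0,0,0,0]}'; python3 -c "
from h import *
s=env.state();print(s['eef_pos'],s['tcp_rot'],s['opening'],s['ft_force'])"
```

```text
t: 5.05
eef_pos: [553.9, -15.5, 132.4]
tcp_rot: [-3.142, 0.0, -2.962]
ft_force: [-0.5, 0.6, -0.9]
opening: 0.143
[553.86451139 -15.52639259 132.42475691] [-3.14157334e+00  2.79001097e-04 -2.96233685e+00] 0.14340524730777165 [-0.53262896  0.63667395 -0.9073766 ]
```

```bash
python3 -m inch '{"hand":[0,0,0,0,0,0,0,0,0,0,0,0],"delta_pos":[[0,-0.3,0],[0,-0.7,0],[0,-1,0],[0,-1,0],[0,-1,0],[0,-1,0],[0,-1,0],[0,-1,0],[0,-0.8,0],[0,-0.5,0],[0,-0.2,0],[0,0,0]],"turn":[0,0,0,0,0,0,0,0,0,0,0,0]}'; python3 -c "
from h import *
grab('wrist','w3')
s=env.state();print(s['eef_pos'],s['tcp_rot'],s['opening'],s['ft_force'])"
```

```text
t: 6.25
eef_pos: [569.0, -99.3, 132.2]
tcp_rot: [3.141, 0.0, -2.963]
ft_force: [-0.3, -0.4, -1.1]
opening: 0.148
[568.88594505 -99.04376269 132.18514476] [ 3.14141585e+00 -9.48435021e-05 -2.96236943e+00] 0.14359527768017505 [-0.40154583 -0.31322595 -0.16173246]
```

View pics/w3.png

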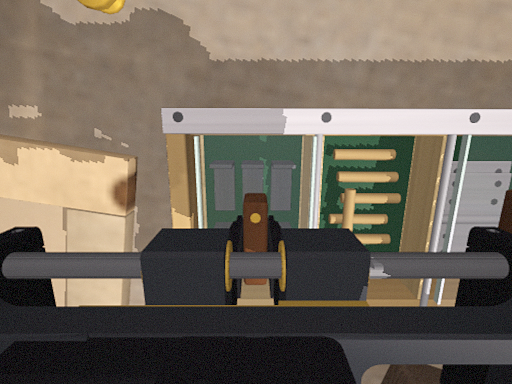

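The cover now hangs over the right bay, with its pull at (256,220) and the plate edges at x≈198 and 318, between the wall and the rod. I lower it and then release.

```bash
python3 -m inch '{"hand":[0,0,0,0,0,0.4,0.4,0.4,0.4],"delta_pos":[[0,-0.05,0.1],[0,0,0.2],[0,0,0.2],[0,0,0.1],[0,0,0],[0,0,0],[0,0,0],[0,0,0],[0,0,0]],"turn":[0,0,0,0,0,0,0,0,0]}'; python3 -c "
from h import *
grab('wrist','w4')
s=env.state();print(s['eef_pos'],s['tcp_rot'],s['opening'],s['ft_force'])
print(pt('w4',256,218))"
```

```text
t: 7.2
eef_pos: [569.1, -99.7, 126.1]
tcp_rot: [3.141, -0.0, -2.962]
ft_force: [-0.0, 0.9, -0.4]
opening: 0.388
[569.04814094 -99.65714926 126.11409576] [ 3.14146431e+00 -7.60721775e-05 -2.96238287e+00] 0.3907922607999936 [-0.44867044 -0.06106191 -0.13281817]
[ 552.18487779 -101.30115791   68.93973236]
```

View pics/w4.png

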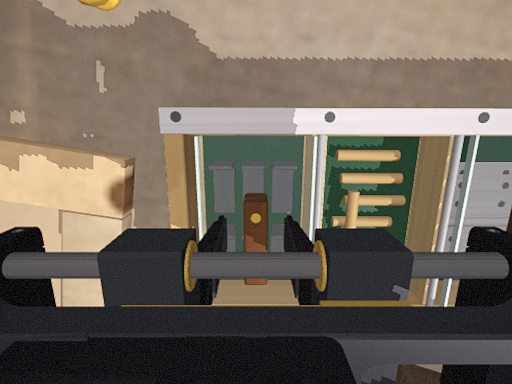

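Cover c is seated: its pull top reads 68.9 mm. Next is cover b.

```bash
python3 -m inch '{"hand":[0.4,0.4,0.4,0.4,0.4,0.4,0.4,0.4,0.4,0.4,0.4],"delta_pos":[[0,0,-1.5],[0,0,-2],[0,2,0],[0,4,0],[0,4,0],[0,4,0],[0,2.2,0],[0,0.8,0],[0,0,0],[0,0,0.5],[0,0,0]],"turn":[0,0,0,0,0,0,0,0,0,0,0]}'; python3 -c "
from h import *
grab('wrist','w5')
s=env.state();print(s['eef_pos'],s['tcp_rot'],s['opening'],s['ft_force'])"
```

```text
t: 8.35
eef_pos: [538.8, 66.5, 155.6]
tcp_rot: [3.141, -0.001, -2.964]
ft_force: [0.8, 1.4, -0.4]
opening: 0.397
[538.86384471  66.53253641 155.7578325 ] [ 3.14145396e+00 -6.74916340e-04 -2.96376855e+00] 0.3990285171539257 [-0.05462094 -0.4749108   0.66675784]
```

View pics/w5.png

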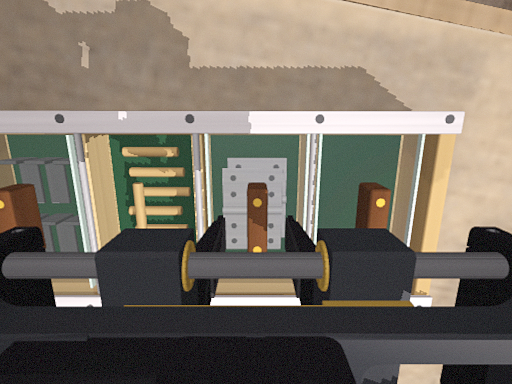

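Pull b is centred between the fingers at (257,203). I descend, grip and lift.

```bash
python3 -m inch '{"hand":[0.4,0.4,0.4,0.4,0,0,0,0,0,0,0,0,0,0],"delta_pos":[[0,0.1,1],[0,0,1.2],[0,0,0.75],[0,0,0],[0,0,0],[0,0,0],[0,0,0],[0,0,0],[0,0,0],[0,0,0],[0,0,-0.2],[0,0,-0.2],[0,0,-0.2],[0,0,0]],"turn":[0.001,0,0,0,0,0,0,0,0,0,0,0,0,0]}'; python3 -c "
from h import *
s=env.state();print(s['eef_pos'],s['tcp_rot'],s['opening'],s['ft_force'])"
```

```text
t: 9.8
eef_pos: [538.6, 68.6, 133.0]
tcp_rot: [3.142, 0.0, -2.963]
ft_force: [-0.1, -0.1, -1.3]
opening: 0.144
[538.63467024  68.58656124 132.96906168] [ 3.14156786e+00  3.39434459e-04 -2.96343540e+00] 0.14426055707329907 [-0.06193379 -0.05504505 -1.26612517]
```

```bash
python3 -m inch '{"hand":[0,0,0,0,0,0,0,0,0,0,0,0],"delta_pos":[[0,-0.3,0],[0,-0.7,0],[0,-1,0],[0,-1,0],[0,-1,0],[0,-1,0],[0,-1,0],[0,-1,0],[0,-0.9,0],[0,-0.5,0],[0,-0.2,0],[0,0,0]],"turn":[0,0,0,0,0,0,0,0,0,0,0,0]}'; python3 -c "
from h import *
grab('wrist','w6')
s=env.state();print(s['eef_pos'],s['tcp_rot'],s['opening'],s['ft_force'])"
```

```text
t: 11.0
eef_pos: [553.8, -16.2, 132.7]
tcp_rot: [3.141, -0.0, -2.964]
ft_force: [0.1, 0.1, -0.1]
opening: 0.139
[553.76146824 -15.91439935 132.71085238] [ 3.14144953e+00 -6.07308016e-05 -2.96334789e+00] 0.1440271813268338 [-0.38190171 -0.2043171  -0.22237729]
```

View pics/w6.png

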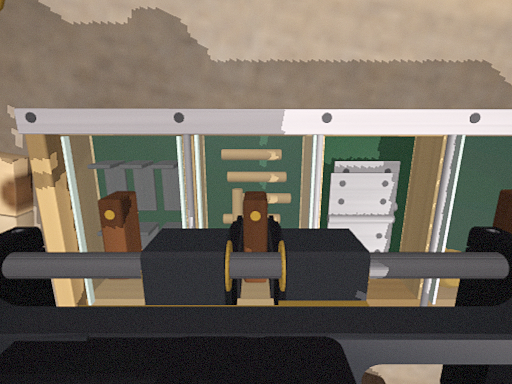

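Cover b is over the third bay, with plate edges at x≈203 and 308 between the rods at 187 and 317. I lower and release it, then travel to cover a.

```bash
python3 -m inch '{"hand":[0,0,0,0,0,0.4,0.4,0.4,0.4],"delta_pos":[[0,0,0.1],[0,0,0.2],[0,0,0.2],[0,0,0.1],[0,0,0.03],[0,0,0],[0,0,0],[0,0,0],[0,0,0]],"turn":[0,0,0,0,0,0,0,0,0]}'; python3 -c "
from h import *
grab('wrist','w7')
s=env.state();print(s['eef_pos'],s['tcp_rot'],s['opening'],s['ft_force'])
print(pt('w7',256,218),pt('w7',256,210))"
```

```text
t: 11.95
eef_pos: [553.8, -16.0, 126.3]
tcp_rot: [3.141, -0.0, -2.963]
ft_force: [0.2, 0.2, 1.4]
opening: 0.384
[553.79450995 -16.01590483 126.29405728] [ 3.14143323e+00 -1.37035014e-04 -2.96338041e+00] 0.39307568996119685 [ 0.69128457 -0.10921401 -0.74994192]
[536.94658595 -17.65022859  69.05653697] [533.02003138 -18.35640979  66.93459398]
```

View pics/w7.png

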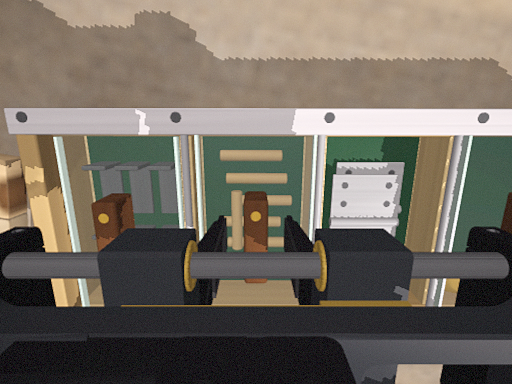

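```bash
python3 -m inch '{"hand":[0.4,0.4,0.4,0.4,0.4,0.4,0.4,0.4,0.4,0.4,0.4],"delta_pos":[[0,0,-1.5],[0,0,-2],[0,2,0],[0,4,0],[0,4,0],[0,4,0],[0,2,0],[0,0.75,0],[0,0,0],[0,0,0.5],[0,0,0]],"turn":[0,0,0,0,0,0,0,0,0,0,0]}'; python3 -c "
from h import *
grab('wrist','w8')
s=env.state();print(s['eef_pos'],s['tcp_rot'],s['opening'],s['ft_force'])"
```

```text
t: 13.1
eef_pos: [524.2, 147.7, 155.7]
tcp_rot: [3.142, -0.001, -2.965]
ft_force: [0.2, -0.4, 0.4]
opening: 0.401
[524.26436295 147.71891899 155.97895372] [ 3.14156778e+00 -7.87606772e-04 -2.96482246e+00] 0.39945482748068245 [0.07303019 0.05380261 0.37564417]
```

View pics/w8.png

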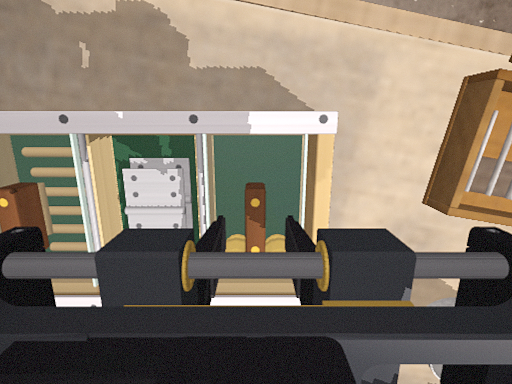

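Pull a is centred at (256,203), and the right finger clears the end wall at x≈310.

```bash
python3 -m inch '{"hand":[0.4,0.4,0.4,0.4,0,0,0,0,0,0,0,0,0,0],"delta_pos":[[0,0,1],[0,0,1.2],[0,0,0.75],[0,0,0],[0,0,0],[0,0,0],[0,0,0],[0,0,0],[0,0,0],[0,0,0],[0,0,-0.2],[0,0,-0.2],[0,0,-0.2],[0,0,0]],"turn":[0.001,0,0,0,0,0,0,0,0,0,0,0,0,0]}'; python3 -c "
from h import *
s=env.state();print(s['eef_pos'],s['tcp_rot'],s['opening'],s['ft_force'])"
```

```text
t: 14.55
eef_pos: [524.2, 148.8, 133.2]
tcp_rot: [3.142, 0.0, -2.964]
ft_force: [-0.8, -0.5, -0.1]
opening: 0.147
[524.16583418 148.82109678 133.17512665] [ 3.14151907e+00  3.24405665e-04 -2.96440167e+00] 0.1467249803371199 [-0.79797777 -0.53590933 -0.10320173]
```

```bash
python3 -m inch '{"hand":[0,0,0,0,0,0,0,0,0,0,0,0],"delta_pos":[[0,-0.3,0],[0,-0.7,0],[0,-1,0],[0,-1,0],[0,-1,0],[0,-1,0],[0,-1,0],[0,-1,0],[0,-0.7,0],[0,-0.4,0],[0,-0.2,0],[0,0,0]],"turn":[0,0,0,0,0,0,0,0,0,0,0,0]}'; python3 -c "
from h import *
grab('wrist','w9')
s=env.state();print(s['eef_pos'],s['tcp_rot'],s['opening'],s['ft_force'])"
```

```text
t: 15.75
eef_pos: [538.8, 67.0, 132.9]
tcp_rot: [3.141, 0.0, -2.965]
ft_force: [-0.0, 0.0, -0.1]
opening: 0.145
[538.7246498   67.21538815 132.91232032] [ 3.14148019e+00 -3.37628050e-05 -2.96434522e+00] 0.14621792709688813 [0.49908827 0.31989556 0.3180793 ]
```

View pics/w9.png

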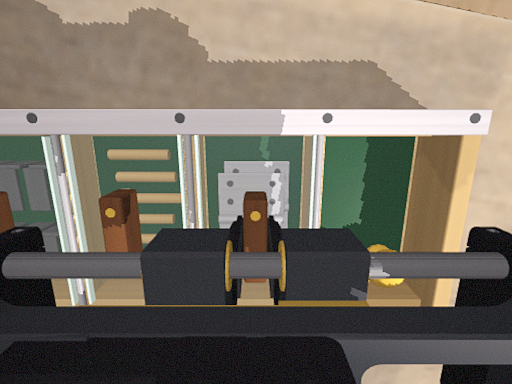

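The cover's pull is at (256,216), its plate lies between the rods at x≈187 and 318, and the left bay is open. I lower, release and rise.

```bash
python3 -m inch '{"hand":[0,0,0,0,0,0.4,0.4,0.4,0.4],"delta_pos":[[0,0.02,0.1],[0,0,0.2],[0,0,0.2],[0,0,0.1],[0,0,0.03],[0,0,0],[0,0,0],[0,0,0],[0,0,0]],"turn":[0,0,0,0,0,0,0,0,0]}'; python3 -c "
from h import *
grab('wrist','w10')
s=env.state();print(s['eef_pos'],s['tcp_rot'],s['opening'],s['ft_force'],s['joints'])
print(pt('w10',256,218))"
```

```text
t: 16.7
eef_pos: [538.7, 67.3, 126.5]
tcp_rot: [3.141, -0.0, -2.964]
ft_force: [0.0, -1.3, -0.2]
opening: 0.384
[538.7323976   67.32571607 126.51927338] [ 3.14150233e+00 -7.23262952e-05 -2.96435219e+00] 0.3899658702446729 [ 0.540704   -1.33395673  0.0660988 ] [ 2.61845762e-03  6.04731045e-01  1.91247097e+00  1.30644899e-04
  6.24477563e-01 -1.74552432e+00]
[521.88093592  65.7109322   69.16494602]
```

All three covers are seated in turn (the last pull top reads 69.2 mm) and the knob bay is open. Knob candidates in the top view are (331,254) at 488 mm from the base and (364,250) at 557 mm. The farthest is (364,250), at about (447,-333). I check the surroundings and go there.

```bash
python3 - <<'E'
from h import *
for p in [(430,222),(430,265),(460,245),(470,212),(325,214),(435,214),(364,250),(331,254),(380,180)]: print(p,pt('top0',*p).round(0))
im,*_=load('scene0'); cv2.imwrite('pics/kn.png',cv2.resize(im[255:305,255:335],None,fx=7,fy=7,interpolation=cv2.INTER_CUBIC))
E
python3 -m inch '{"hand":[0.4,0.4,0.4,0.8,0.8,0.8,0.8,0.8,0.8,0.8,0.8,0.8,0.8,0.8],"delta_pos":[[0,0,-1.5],[0,0,-2.5],[1.41,-4.18,-0.6],[1.41,-4.18,-0.6],[1.41,-4.18,-0.6],[1.41,-4.18,-0.6],[1.41,-4.18,-0.6],[1.41,-4.18,-0.6],[1.41,-4.18,-0.6],[1.41,-4.18,-0.6],[1.41,-4.18,-0.6],[0,0,0],[0,0,0],[0,0,0]],"turn":[0,0,0,0,0,0,0,0,0,0,0,0,0,0]}'; python3 -c "
from h import *
grab('wrist','w11')
print(search_frame('wrist','brass_knob_centre'))
s=env.state();print(s['eef_pos'],s['tcp_rot'],s['opening'],s['ft_force'])"
```

```text
(430, 222) [ 537. -536.   75.]
(430, 265) [ 401. -538.   53.]
(460, 245) [ 456. -591.  168.]
(470, 212) [ 569. -658.   95.]
(325, 214) [ 565. -206.   20.]
(435, 214) [ 561. -549.   89.]
(364, 250) [ 447. -332.   30.]
(331, 254) [ 431. -224.   31.]
(380, 180) [ 688. -397.    4.]
t: 18.15
eef_pos: [480.1, -324.5, 220.3]
tcp_rot: [3.141, -0.0, -2.964]
ft_force: [-0.1, 0.0, -0.1]
opening: 0.803
[{'centre': [248.8, 163.2], 'p': 0.91}, {'centre': [356.7, 163.1], 'p': 0.57}]
[ 480.37923517 -324.18045746  220.47262622] [ 3.14104167e+00 -2.39335284e-04 -2.96296521e+00] 0.7995420863294679 [ 0.18677472 -0.29807745 -0.05306067]
```

View pics/w11.png

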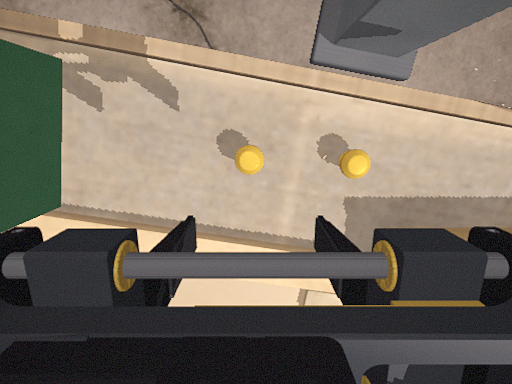

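View pics/kn.png

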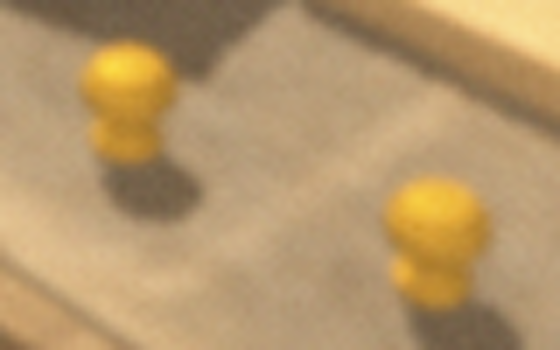

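In the wrist view the wanted (right-hand, far) knob is at (249,160) and the other at (355,164).

```bash
python3 - <<'E'
from h import *
im,d,T,k=load('w11')
hsv=cv2.cvtColor(im,cv2.COLOR_BGR2HSV); m=cv2.inRange(hsv,(20,150,120),(32,255,255)); m[220:]=0
n,l,st,c=cv2.connectedComponentsWithStats(m)
s=env.state();e=s['eef_pos'];y=s['tcp_rot'][2]
for i in range(1,n):
    if st[i,4]>100:
        p=pt('w11',*c[i],z=21); q=pt('w11',*c[i]); w=p-e
        print(st[i],c[i],p.round(1),np.hypot(*p[:2]).round(0),q.round(1),'tool',(w[0]*np.cos(y)+w[1]*np.sin(y)).round(1),(w[0]*np.sin(y)-w[1]*np.cos(y)).round(1))
E
```

```text
[235 145  29  29 642] [248.89719626 159.24766355] [ 449.8 -335.2   21. ] 561.0 [ 448.8 -335.2   28.3] tool 32.1 -5.4
[339 150  31  28 661] [354.04538578 163.0408472 ] [ 434.3 -227.4   21. ] 490.0 [ 433.6 -230.7   29.7] tool 28.2 103.4
```

```bash
python3 -m inch '{"hand":[0.8,0.8,0.8,0.8,0.8,0.8,0.8,0.8],"delta_pos":[[1.6,-0.27,1.5],[1.6,-0.27,3],[0,0,3],[0,0,2.5],[0,0,2],[0,0,1.2],[0,0,0.5],[0,0,0]],"turn":[0,0,0,0,0,0,0,0]}'; python3 -c "
from h import *
grab('wrist','w12')
s=env.state();print(s['eef_pos'],s['tcp_rot'],s['opening'],s['ft_force'])"
```

```text
t: 19.05
eef_pos: [449.8, -336.0, 83.5]
tcp_rot: [3.141, -0.0, -2.964]
ft_force: [0.4, 0.4, 0.6]
opening: 0.8
[ 449.89283972 -336.18836871   84.04197791] [-3.14133853e+00  3.06268286e-04 -2.96389744e+00] 0.802313439825487 [ 0.59918666  0.57039901 -0.14876279]
```

View pics/w12.png

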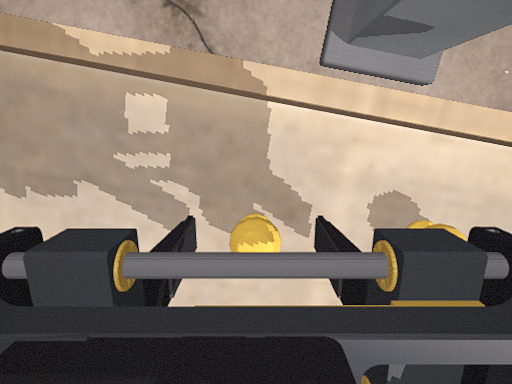

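```bash
python3 - <<'E'
from h import *
print(pt('w12',256,240,z=21))
E
python3 -m inch '{"hand":[0,0,0,0,0,0,0,0,0,0],"delta_pos":[[0,0,0],[0,0,0],[0,0,0],[0,0,0],[0,0,0],[0,0,0],[0,0,0],[0,0,0],[0,0,0],[0,0,0]],"turn":[0,0,0,0,0,0,0,0,0,0]}'; python3 -c "
from h import *
s=env.state();print(s['eef_pos'],s['tcp_rot'],s['opening'],s['ft_force'])"
```

```text
[ 448.12342282 -334.77835772   21.        ]
t: 20.1
eef_pos: [449.6, -336.3, 83.6]
tcp_rot: [3.141, 0.0, -2.964]
ft_force: [-0.7, 1.2, 1.3]
opening: 0.311
[ 449.56313634 -336.2844669    83.61259449] [ 3.14144615e+00  4.74159246e-07 -2.96438287e+00] 0.3110049786898405 [-0.72913276  1.16936483  1.30342425]
```

```bash
python3 -m inch '{"hand":[0,0,0,0,0,0],"delta_pos":[[0,0,-0.5],[0,0,-1.5],[0,0,-3],[0,0,-3],[0,0,-1],[0,0,0]],"turn":[0,0,0,0,0,0]}'; python3 -c "
from h import *
grab('wrist','w13');grab('scene','s13')
im,*_=load('s13'); cv2.imwrite('pics/s13c.png',cv2.resize(im[150:330,200:440],None,fx=3.3,fy=3.3,interpolation=cv2.INTER_CUBIC))
s=env.state();print(s['eef_pos'],s['tcp_rot'],s['opening'],s['ft_force'],s['t'])"
```

```text
t: 20.7
eef_pos: [449.8, -336.6, 174.8]
tcp_rot: [-3.14, 0.002, -2.964]
ft_force: [-0.0, 0.5, -1.3]
opening: 0.304
[ 449.32275667 -336.08568625  172.77334981] [ 3.14078546e+00 -4.68331260e-04 -2.96440311e+00] 0.30719177740981995 [-0.24579185 -1.5635029  -0.81259679] 20.8
```

View pics/w13.png

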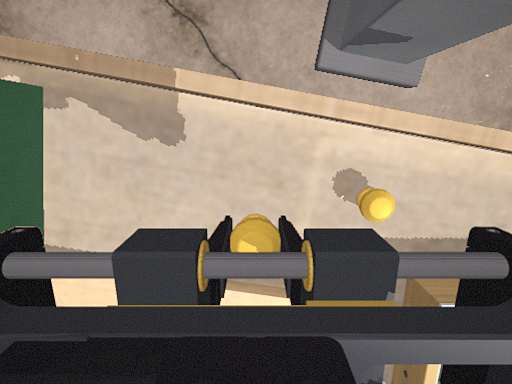

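View pics/s13c.png

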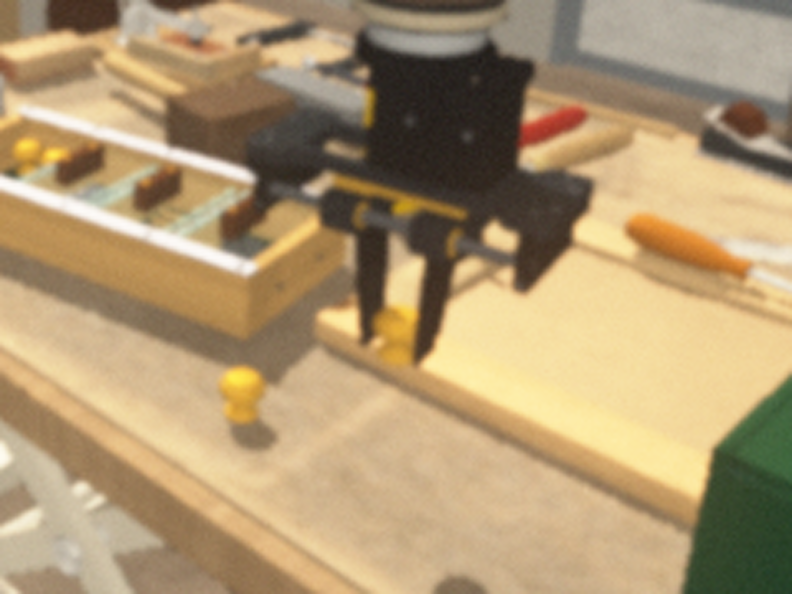

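```bash
python3 -c "
from h import *
a,*_=load('w13');b,*_=load('w12')
f=lambda i:cv2.resize(i[200:262,205:305],None,fx=4,fy=4,interpolation=cv2.INTER_CUBIC)
cv2.imwrite('pics/cmp.png',np.hstack([f(b),f(a)]))
s=env.state();print(s['eef_pos'],s['tcp_rot'])
for v in range(212,250,4): print(v,pt('w13',256,v).round(1),pt('w12',256,v).round(1))"
```

```text
[ 449.32275667 -336.08568625  172.77334981] [ 3.14078546e+00 -4.68331260e-04 -2.96440311e+00]
212 [ 467.7 -331.8   -1.9] [ 438.5 -336.4   -2.2]
216 [ 440.  -337.    93.3] [ 439.7 -336.2    2.4]
220 [ 435.5 -337.8  114. ] [ 435.7 -337.    21.5]
224 [ 437.5 -337.5  115. ] [ 436.8 -336.9   25.2]
228 [ 439.  -337.2  117.3] [ 438.8 -336.5   26.2]
232 [ 440.7 -336.9  119. ] [ 440.5 -336.2   27.9]
236 [ 442.8 -336.5  119.5] [ 442.6 -335.8   28.4]
240 [ 445.2 -336.1  119.6] [ 445.1 -335.4   28. ]
244 [ 447.7 -335.6  119.3] [ 447.2 -335.    28.8]
248 [ 449.4 -335.3  120.8] [ 449.3 -334.6   29.5]
```

View pics/cmp.png

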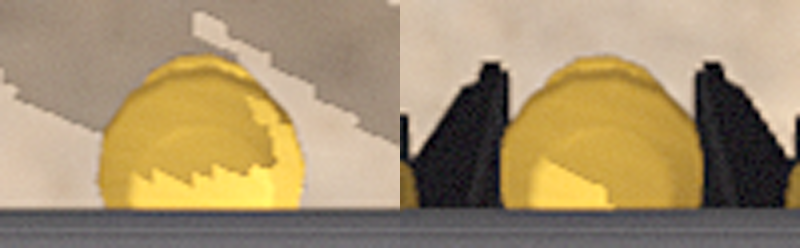

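The knob is held upright. I carry it over to the open left bay.

```bash
python3 -m inch '{"hand":[0,0,0,0,0,0,0,0,0,0,0,0,0,0,0,0],"delta_pos":[[-0.6,2,-0.3],[-1.25,4.13,-0.3],[-1.25,4.13,-0.3],[-1.25,4.13,0],[-1.25,4.13,0],[-1.25,4.13,0],[-1.25,4.13,0],[-1.25,4.13,0],[-1.25,4.13,0],[-1.25,4.13,0],[-1.25,4.13,0],[-0.7,2.3,0],[-0.33,1.04,0],[0,0,0],[0,0,0],[0,0,0]],"turn":[0,0,0,0,0,0,0,0,0,0,0,0,0,0,0,0]}'; python3 -c "
from h import *
grab('wrist','w14')
s=env.state();print(s['eef_pos'],s['tcp_rot'],s['opening'],s['ft_force'],s['t'])"
```

```text
t: 22.4
eef_pos: [506.4, 146.5, 182.3]
tcp_rot: [-3.142, -0.001, -2.966]
ft_force: [0.5, -0.2, -1.4]
opening: 0.307
[506.45813486 146.50269641 182.49444584] [ 3.14157969e+00 -3.55617903e-04 -2.96593271e+00] 0.3097913514682593 [-0.63069938 -0.10329951 -0.96964374] 22.45
```

View pics/w14.png

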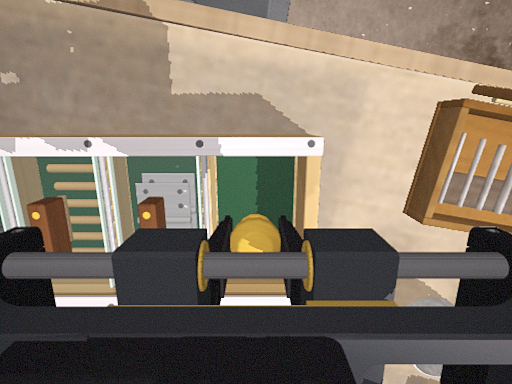

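```bash
python3 -m inch '{"hand":[0,0,0,0,0,0,0,0],"delta_pos":[[0,0.07,1],[0,0.07,2.5],[0,0,2.5],[0,0,1.5],[0,0,0.8],[0,0,0.4],[0,0,0.1],[0,0,0]],"turn":[0,0,0,0,0,0,0,0]}'; python3 -c "
from h import *
grab('wrist','w15')
s=env.state();print(s['eef_pos'],s['tcp_rot'],s['opening'],s['ft_force'],s['t'])"
```

```text
t: 23.25
eef_pos: [506.4, 149.0, 95.0]
tcp_rot: [3.142, 0.001, -2.965]
ft_force: [0.3, 0.2, -0.8]
opening: 0.307
[506.43393687 149.05779353  95.18739282] [ 3.14152865e+00  1.03219114e-03 -2.96443890e+00] 0.3087364418961557 [ 0.8224231  -0.50048348 -0.5665885 ] 23.3
```

View pics/w15.png

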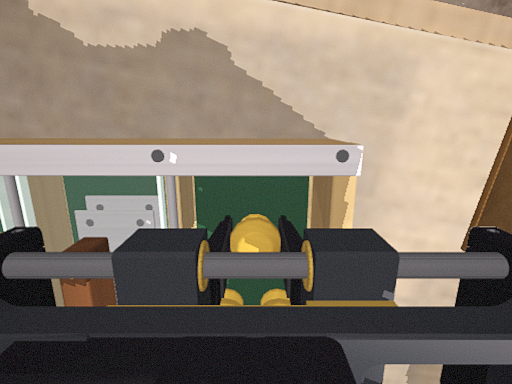

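The knob is inside the bay, between its walls at x≈195 and 308. I lower the last few millimetres while watching the force.

```bash
python3 -m inch '{"hand":[0,0,0,0],"delta_pos":[[0,-0.05,0.15],[0,0,0.1],[0,0,0.08],[0,0,0]],"turn":[0,0,0,0]}'; python3 -c "
from h import *
for i in range(3):
    s=env.state();print(s['eef_pos'],s['ft_force'])"
```

```text
t: 23.7
eef_pos: [506.3, 148.6, 91.3]
tcp_rot: [3.142, 0.0, -2.964]
ft_force: [-0.4, 0.1, -0.9]
opening: 0.306
[506.27150221 148.57919557  91.31540415] [-0.41629609  0.09708445 -0.86349019]
[506.27150221 148.57919557  91.31540415] [-0.41629609  0.09708445 -0.86349019]
[506.27150221 148.57919557  91.31540415] [-0.41629609  0.09708445 -0.86349019]
```

```bash
python3 -m inch '{"hand":[0,0,0],"delta_pos":[[0,0,0.05],[0,0,0.05],[0,0,0]],"turn":[0,0,0]}'
```

```text
t: 24.0
eef_pos: [506.3, 148.6, 91.0]
tcp_rot: [3.142, 0.001, -2.964]
ft_force: [-1.1, -0.7, 10.0]
opening: 0.306
```

The knob touches the felt (10 N), so I ease off a little and open.

```bash
python3 -m inch '{"hand":[0,0.36,0.4,0.42,0.43,0.43,0.43],"delta_pos":[[0,0,-0.05],[0,0,0],[0,0,0],[0,0,0],[0,0,0],[0,0,0],[0,0,0]],"turn":[0,0,0,0,0,0,0]}';python3 -m inch '{"hand":[0.43,0.43,0.43,0.43,0.43,0.43,0.43,0.43],"delta_pos":[[0,0,-0.5],[0,0,-1.5],[0,0,-3],[0,0,-3.5],[-2,0,-3],[-4,0,-3],[-3,0,-2],[0,0,0]],"turn":[0,0,0,0,0,0,0,0]}'; python3 -c "
from h import *
grab('wrist','w16');grab('top','t16')
im,*_=load('t16'); cv2.imwrite('pics/t16c.png',cv2.resize(im[140:300,130:380],None,fx=3.2,fy=3.2,interpolation=cv2.INTER_CUBIC))
s=env.state();print(s['eef_pos'],s['tcp_rot'],s['opening'],s['ft_force'],s['t'])"
```

```text
t: 24.7
eef_pos: [506.3, 148.6, 90.8]
tcp_rot: [3.142, -0.0, -2.964]
ft_force: [0.1, -0.7, -0.4]
opening: 0.43
t: 25.5
eef_pos: [598.0, 164.8, 259.0]
tcp_rot: [-3.142, 0.007, -2.965]
ft_force: [-1.2, -0.5, -0.7]
opening: 0.429
[594.44204871 164.36175739 255.67396193] [ 3.14149547e+00 -4.31614419e-04 -2.96440978e+00] 0.4309182819798982 [-0.59373443 -0.09517148 -1.15145128] 25.6
```

View pics/w16.png

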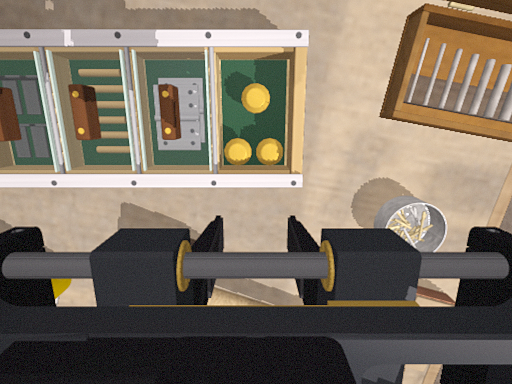

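View pics/t16c.png

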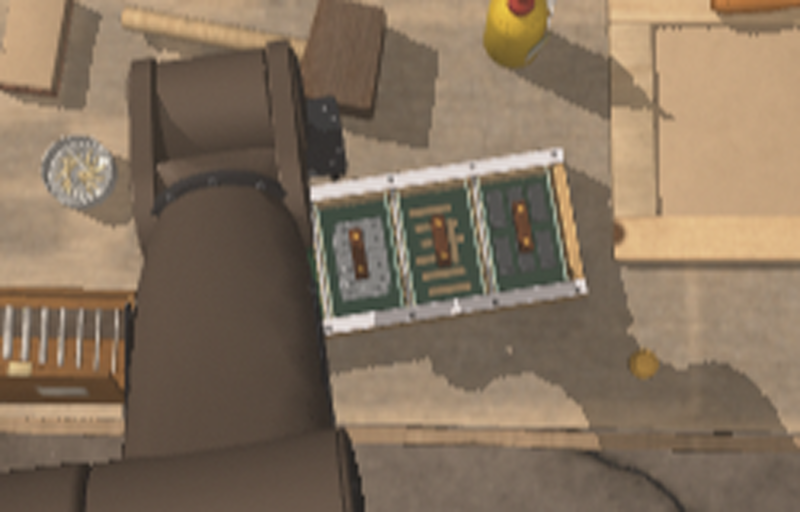

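The knob stands in the open bay at (256,98), in front of the two fixed ones at (238,151) and (270,151). The covers sit over the other three bays, and the glue bottle and tin are where they were. One last numeric check before handing in.

```bash
python3 - <<'E'
from h import *
print('knob top',pt('w16',256,97).round(1),'fixed',pt('w16',238,151).round(1),pt('w16',270,151).round(1))
c=np.array([546.36,25.65]);y=.1783;R=np.array([[np.cos(y),np.sin(y)],[-np.sin(y),np.cos(y)]])
for n,p in [('a',(166,91)),('a',(176,130)),('b',(79,94)),('b',(82,131))]:
    q=pt('w16',*p); print(n,q.round(1),'box',R@(q[:2]-c))
print('knob box',R@(pt('w16',256,97)[:2]-c))
def c2f(x,y): return 130+x/3.2,140+y/3.2
for n,p in [('a',(357,252)),('b',(440,240)),('c',(523,227))]:
    q=pt('t16',*c2f(*p),z=69); print(n,'top cam box',(R@(q[:2]-c)).round(1))
for l in ('screw_tin','glue_bottle'): print(l,[(x['centre'],round(x['p'],2)) for x in search_frame('top',l)])
E
```

```text
knob top [506.1 150.3  35.9] fixed [565.3 140.8  36.8] [559.1 175.6  36.2]
a [518.3  66.1  68.2] box [-20.41712807  44.80961593]
a [553.   77.4  60.9] box [15.71032237 49.71821759]
b [535.6 -14.4  68.5] box [-17.73131764 -37.48458296]
b [569.7 -11.3  67.5] box [ 16.4365358 -40.4984547]
knob box [-17.50768986 129.81751029]
a top cam box [-1.7 45.5]
b top cam box [ -2.9 -39.4]
c top cam box [  -3.1 -124.6]
screw_tin [([153.2, 192.9], 0.64)]
glue_bottle [([288.2, 147.8], 0.77)]
```

```bash
python3 -c "
from h import *
print(ticket.job_done()); print(env.state()['t'])"
```

```text
the job is handed in; nothing more can be done
None
the job is handed in; nothing more can be done
```

The brass knob is in the leftmost bay with the other two, and I handed the job in with the clock at about 26 s of the 67 s allowed.

I moved covers c, b and a one seat to the right, in that order. Each was lifted about 6 mm by its pull and lowered home. Then I picked up the loose knob farthest from the base (561 mm against 490 mm for the other) and stood it in the open bay.

**Covers:** each pull top read 68.9 to 69.2 mm right after I released it, where 69 mm means seated. In the last pictures all three still lay over the right three bays.

**Knob:** it stands about 18 mm toward the robot from the bay's centre. Its top reads about 36 mm, the same as the two fixed knobs. That is roughly 1.5 mm under the expected 37.5 mm, within the 2 mm calibration error.

**Forces:** the highest reading I saw was 10 N, when the knob touched the felt. The gripper is clear of everything.

**Bystanders:** the screw tin shows at the same place as at the start. The glue bottle's detected centre differs by 2 pixels, but it looks unmoved in the picture and the arm never went near it.

**Disagreement:** the top camera puts the pulls about 3 mm off the bay centres in the box's y direction. It showed the same offset before I moved anything, so I put it down to calibration and relied on the wrist camera and arm readings.

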